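Hold the calibration slide case in the reader slot

ROBOT

A 6-joint arm with a two-finger parallel gripper is mounted at the origin on a cart in front of the work surface, level with it; the furniture and walls round the work are solid. World frame = base frame: x ahead of the robot, y to its left, z up, the work surface at z = 0. Lengths are in m, angles in rad, forces in N, time in s.
With the tool pointing down it reaches from about 0.35 to 0.85 m from the base axis. Payload 8.1 kg.
Tool frame: the origin (TCP) lies on the centre line of the jaws, within the pads' length; the fingertips stand 22 mm ahead of it and the grasp point (between the pads) lies 3 mm ahead of it; z points along the fingers, y is the line along which they close (so a half turn about z gives the same grasp; the last joint's range is limited). The gripper opens to 93 mm and grips with 3 to 60 N. Pads are 15 mm wide; open, the fingers measure 128 mm over their backs; the gripper's body (75 mm by 188 mm) begins 65 mm behind the grasp point.
Start: joints at [-1.231, 0.13, 1.488, -0, 1.523, -0.085], TCP at [0.247, -0.547, 0.241] pointing down, gripper open.
Joint ranges: [-2.96, 2.96], [-0.89, 2.26], [0.02, 2.5], [-1.34, 4.48], [0, 2.73], [-2.66, 2.66]. Speed limits (rad/s): [2.39, 2.39, 2.79, 3.14, 3.14, 3.14].

INTERFACE

Orientations are given as a rotation vector (axis times angle).
In Python, from plant import robot gives the robot as it stands.
- The arm moves only by the shell command python3 inch.py FILE [FORCE], which reads ROWS from the file FILE. ROWS is a JSON object whose key "deltas" holds a list of rows, 1 to 20 of them, each of 5 numbers: the finger opening in m, then dx, dy, dz in parts of the range, where 1.0 means 0.6 m, then a turn about the tool's z in fractions of the full range, 1 being 45 degrees; each row shifts and turns the commanded pose from where the row before left it, along the tool's axes as they then stand; what a row does not reach is not made up. A row lasts 1/10 s, in which the tool goes at most 0.05 m and 0.15 rad, less where a joint would pass 70% of its speed; a pose out of reach is approached as far as the arm can. The fingers move at their own pace and stop on an object; FORCE is the grip in N (left out, the last holds). Time passes only in rows, so rows that do not move let the fingers close. It prints the time, the measured TCP pose, the force, the opening and the grip force at its end. Input that does not fit is refused with a message, and nothing moves.
- robot.read_state(): the state, without advancing time (a new reading comes with each control period).
- robot.read_camera(name): name is "side" or "top"; returns a dict with "image" (420x560x3 uint8, red, green, blue), "fx", "fy", "cx", "cy" (pixels), "R" (3x3) and "t" (3): a world point X has camera coordinates R X + t. Camera axes: x right, y down, z forward; pixel columns grow to the right and rows downward; lengths in m; the calibration is good to about 2 mm. A picture is of the moment at which its call begins. There is no depth.
- robot.close_job(): hands the job in; it is judged then, once.
The state is a dict: "t": time; "q": joint angles; "dq": joint speeds; "joint_torque": joint torques, N m; "tool_pos": TCP position; "orientation": TCP orientation; "force": force on the tool from outside, world axes, zero at the start; "wrist_torque": the same for the moment, N m; "opening": finger opening in m; "gripper_force": force on a finger pad.
Only numpy, scipy, OpenCV 4.12 (cv2) and the standard library are available. Lean on these libraries where they do the work, as an engineer would, in place of code of your own. Each camera call takes 0.05 s, during which the arm holds its last target. There are 200 camera calls.

TASK

Lift the black calibration slide case out of its stand and lower it upright, end first, through the narrow slot in the roof of the white reader until you feel the spring ejector inside. Press the ejector about 6 mm down, half its travel, never to its hard stop, and finish while still gripping the case and holding it there against the spring. Do not force the case against the reader, and leave the things around it where they are.

Things in the scene. Friction and masses are not known exactly. Their poses are not given: they have to be found in the camera images.
- case: Black flat slide case with a pale label, a box 34 x 86 x 10 mm, about 40 g. It stands on end in the stand, 86 mm tall. Its own y axis points up, its x axis runs along the 34 mm width, its z axis is horizontal through the 10 mm thickness. Origin: centre of one 34 x 86 mm face, 43 mm above the lower end. It may be turned half round about the vertical without difference.
- case_foot (a point): Centre of the lower end face (34 x 10 mm) of the case; axes as case.
- case_top (a point): Centre of the upper end face of the case, 86 mm above the foot; axes as case.
- stand: Fixed grey block on a black base, 66 x 52 mm, 24 mm high, with a pocket 36.5 x 12.5 mm in which the case stands; pocket floor 4 mm above the desk, so 66 mm of the case stand clear above the block. Origin: centre of the underside; x along the pocket's 36.5 mm side, z up.
- dock: Fixed white reader housing, 100 mm (x) x 130 mm (y) x 90 mm high, flat roof with a blue 66 x 42 mm insert in its middle that has the slot. Origin: centre of the underside; z up; its display is on the -x side.
- slot_mouth (a point): Centre of the slot's mouth, level with the roof, 90 mm above the desk; axes as dock. The slot runs straight down, 36 mm along x by 12 mm along y (the case has 2 mm clearance both ways), 18 mm deep through the insert, with a 3 mm chamfer round the mouth; below it the housing is hollow.
- ejector (a joint): Spring ejector under the slot: travel in m, 0 = up (untouched), grows as it is pressed down, hard stop at 0.012. Its pad, 30 x 10.5 mm, waits at an unknown depth between 22 and 36 mm below the roof, different each time, and must be felt for: it resists with about 4.2 N at first touch, rising by 0.35 N per mm to 8.4 N at the stop. It pushes the case back up when released.
- objective_can: Bystander: black objective can with a blue lid, 47 mm diameter, 85 mm tall, loose; origin at the centre of its underside.
- petri_dish: Bystander: small clear petri dish, 59 mm diameter, 15 mm high, loose; origin at the centre of its underside.
- vial: Bystander: brown stain vial with a white cap, 24 mm diameter, 47 mm tall, loose; origin at the centre of its underside.
- tissue: Bystander: white booklet of lens tissue, 75 x 100 x 8 mm, loose; origin at the centre of its underside.

How it is judged:
On the way, in this order (a step that is already met when the one before it is completed fails the run):
1. the case is gripped and lifted clear out of its stand (contact force between the fingers and case above 2 N and height (world z) of case_foot above 0.035 m and contact force between case and stand below 0.1 N), for 0.1 s.
2. the gripped case has entered the slot upright, foot 10 mm or more below the roof, ejector not yet pressed 1 mm (contact force between the fingers and case above 2 N and z of case_foot in the frame of slot_mouth below -0.01 m and angle between case's own y axis and vertical below 0.15 rad and value of joint ejector below 0.001 m and x of case_foot in the frame of slot_mouth between -0.004 and 0.004 m and y of case_foot in the frame of slot_mouth between -0.004 and 0.004 m), for 0.02 s.
At the end, for the whole second after the job is handed in: The case stands upright (within 0.12 rad) in the slot, foot at least 20 mm below the roof and within 4 mm of the slot's centre line, gripped by the fingers, and holds the ejector pressed between 3 and 9 mm, still, through the last second (contact force between the fingers and case above 2 N and value of joint ejector between 0.003 and 0.009 m and z of case_foot in the frame of slot_mouth below -0.02 m and x of case_foot in the frame of slot_mouth between -0.004 and 0.004 m and y of case_foot in the frame of slot_mouth between -0.004 and 0.004 m and angle between case's own y axis and vertical below 0.12 rad and angle between the x axis of case and the x axis of dock, either way round below 0.15 rad and contact force between case and ejector above 2 N and linear speed of case below 0.01 m/s); the arm keeps its last pose, push and grip.
It fails at once if the ejector is driven to its hard stop (11.7 mm or more) (value of joint ejector above 0.0117 m).
It fails at once if the case is forced against the reader housing (more than 30 N) (contact force between case and dock above 30 N).
It fails at once if a bystander is moved by more than 20 mm (distance of any of objective_can, petri_dish, vial, tissue from where it was at the start of the episode above 0.02 m).
It also fails if it takes over 38 s, if anything falls off the work surface, if the arm or the gripper's body presses on something with over 40 N, if the wrist force passes 120 N, or if a joint passes its speed limit or range.

## Working session

There is one attempt and no reset: what is moved stays moved. The work goes in short steps, Python scripts to look and compute and a shell command to move; the robot and the scene stay as the last step left them, time stands still between calls to the robot, and variables do not carry over. Pictures are saved under pics/ and viewed, at most 10 in all, crops included, and the job is handed in when it is done.

```bash
ls; mkdir -p pics
python3 - <<'E'
from plant import robot
import cv2
for n in("side","top"):
    c=robot.read_camera(n); cv2.imwrite(f"pics/{n}0.png",c["image"][:,:,::-1])
    print(n,c["fx"],c["fy"],c["cx"],c["cy"],c["R"],c["t"])
s=robot.read_state(); print(s)
E
```

```text
inch.py
pics
plant.py
side 545.0898679008972 545.0898679008972 279.01960829878567 206.46463621384729 [[-0.96656615 -0.25640513  0.00250754]
 [-0.12073031  0.44644416 -0.88662946]
 [ 0.22621687 -0.85728876 -0.46247368]] [0.48107739 0.15548776 1.29187049]
top 415.82177853229933 415.82177853229933 273.3974151810878 208.08886489182763 [[ 0.00328871 -0.99994565  0.00989331]
 [-0.99645447 -0.00410864 -0.08403332]
 [ 0.0840694  -0.00958187 -0.99641383]] [-0.00623285  0.50981809  1.12540341]
{'t': 0.1, 'q': array([-1.23139100e+00,  1.31099254e-01,  1.48917846e+00, -1.01613787e-05,
        1.52298464e+00, -8.53861296e-02]), 'dq': array([ 0.00073488, -0.00122026, -0.00319547, -0.00078883, -0.00136683,
       -0.00059309]), 'joint_torque': array([ 3.28704344e-03, -5.61339533e+01, -4.93096411e+01,  7.71478261e-02,
        2.92003871e-02, -6.49483582e-05]), 'tool_pos': array([ 0.24714357, -0.54621182,  0.23967974]), 'orientation': array([-3.06937901e+00, -6.61907141e-01,  3.47851882e-04]), 'force': array([ 0.87227892, -0.06122839, -0.48932203]), 'wrist_torque': array([0.01237669, 0.01460046, 0.02011019]), 'gripper_force': 0.0, 'opening': 0.09292754204616056}
```

View pics/side0.png

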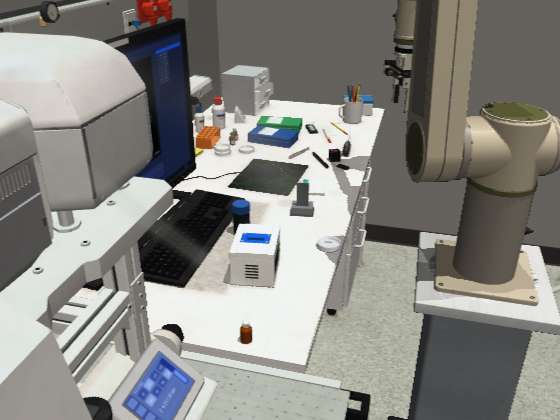

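View pics/top0.png

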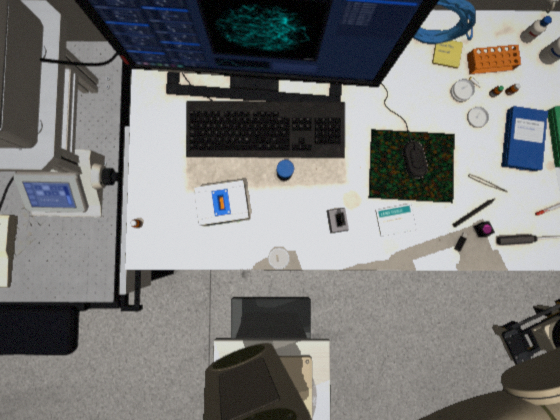

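The side view shows the reader at (255,250), the case and stand at (302,200), the can at (241,215), the dish at (328,243) and the vial at (246,332). In the top view the reader slot is at (221,202), the stand at (338,219), the can at (285,169), the dish at (278,257) and the tissue at (396,218). Next I'll zoom in on the case and the slot.

Run:
```python
import cv2,numpy as np
s=cv2.imread("pics/side0.png");t=cv2.imread("pics/top0.png")
z=lambda i,x,y,w,h,k:cv2.resize(i[y:y+h,x:x+w],(400,300),interpolation=cv2.INTER_NEAREST)
a=np.vstack([np.hstack([z(t,320,199,40,30,1),z(t,191,180,60,45,1)]),np.hstack([z(s,272,175,60,45,1),z(s,225,215,60,45,1)])])
cv2.imwrite("pics/z0.png",a)
```

```text
(no output)
```

View pics/z0.png

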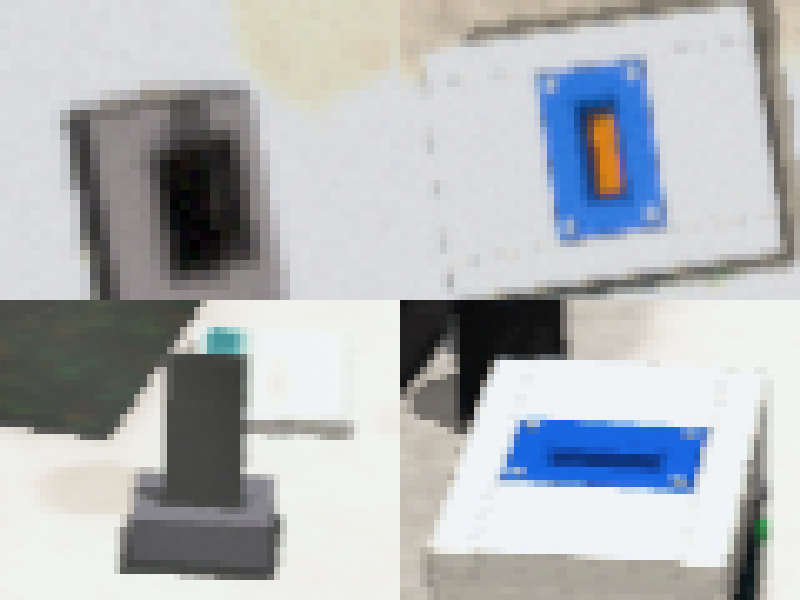

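```bash
cat > h.py <<'E'
import numpy as np,cv2
from plant import robot
def cam(n):
    c=robot.read_camera(n); c["bgr"]=c["image"][:,:,::-1].copy(); c["C"]=-c["R"].T@c["t"]; return c
def ray(c,p):
    return c["R"].T@np.array([(p[0]-c["cx"])/c["fx"],(p[1]-c["cy"])/c["fy"],1.])
def onz(c,p,z):
    d=ray(c,p); return c["C"]+d*(z-c["C"][2])/d[2]
def tri(c1,p1,c2,p2):
    d1,d2=ray(c1,p1),ray(c2,p2); d1/=np.linalg.norm(d1); d2/=np.linalg.norm(d2)
    s=np.linalg.lstsq(np.c_[d1,-d2],c2["C"]-c1["C"],rcond=None)[0]
    a,b=c1["C"]+d1*s[0],c2["C"]+d2*s[1]; return (a+b)/2,np.linalg.norm(a-b)
def proj(c,X):
    q=c["R"]@np.asarray(X)+c["t"]; return np.array([q[0]/q[2]*c["fx"]+c["cx"],q[1]/q[2]*c["fy"]+c["cy"]])
def big(c,box,f,k=8):
    """largest blob of mask f(hsv) in box, k-fold upsampled; contour in full-image pixels"""
    x,y,w,h=box
    i=cv2.resize(c["bgr"][y:y+h,x:x+w],None,fx=k,fy=k,interpolation=cv2.INTER_LINEAR)
    m=f(cv2.cvtColor(i,cv2.COLOR_BGR2HSV).astype(int)).astype(np.uint8)
    g=max(cv2.findContours(m,cv2.RETR_EXTERNAL,cv2.CHAIN_APPROX_NONE)[0],key=cv2.contourArea)
    return ((g.astype(np.float32)+.5)/k-.5+np.float32([x,y])).astype(np.float32)
blue=lambda v:(v[...,0]>95)&(v[...,0]<125)&(v[...,1]>150)&(v[...,2]>90)
E
python3 - <<'E'
from h import *
np.set_printoptions(precision=4,suppress=True)
T,S=cam("top"),cam("side"); print("C",T["C"],S["C"])
bt=big(T,(191,180,60,45),blue); bs=big(S,(232,225,50,28),blue)
rt=cv2.minAreaRect(bt); qt=cv2.boxPoints(rt)
hs=cv2.convexHull(bs); qs=cv2.approxPolyN(hs,4).reshape(-1,2).astype(float)
W=np.array([onz(T,p,.09) for p in qt]); print("blue top corners",W[:,:2],"sides",np.linalg.norm(W-np.roll(W,-1,0),axis=1),W.mean(0))
V=np.array([onz(S,p,.09) for p in qs]); print("blue side corners",V[:,:2],"sides",np.linalg.norm(V-np.roll(V,-1,0),axis=1),V.mean(0))
diag=lambda q:np.linalg.solve(np.c_[q[2]-q[0],q[1]-q[3]],q[1]-q[0])[0]*(q[2]-q[0])+q[0]
print("tri",tri(T,diag(qt.astype(float)),S,diag(qs)))
dark=lambda v:(v[...,2]<70)
ct=big(T,(330,208,20,22),lambda v:v[...,2]<60); r=cv2.minAreaRect(ct); print("case dark top",r,cv2.boxPoints(r).tolist())
st=big(T,(318,200,40,40),lambda v:v[...,2]<190); r=cv2.minAreaRect(st); print("stand top",r); print(np.array([onz(T,p,.024) for p in cv2.boxPoints(r)]))
cs=big(S,(288,178,30,27),lambda v:v[...,2]<85); r=cv2.minAreaRect(cs); print("case side",r,cv2.boxPoints(r).tolist())
i=cv2.cvtColor(T["bgr"],cv2.COLOR_BGR2GRAY); print(i[206:232,326:352])
E
```

```text
C [0.4134 0.0066 1.1643] [0.1915 1.1614 0.7341]
blue top corners [[0.5476 0.1576]
 [0.5534 0.1189]
 [0.491  0.1092]
 [0.4853 0.1478]] sides [0.0392 0.0631 0.039  0.0631] [0.5193 0.1334 0.09  ]
blue side corners [[0.4917 0.1068]
 [0.4837 0.1448]
 [0.5483 0.1586]
 [0.5549 0.115 ]] sides [0.0388 0.0661 0.0441 0.0638] [0.5197 0.1313 0.09  ]
tri (array([0.5181, 0.133 , 0.0915]), np.float64(0.002167745536976349))
case dark top ((339.716552734375, 218.90586853027344), (13.217303276062012, 7.749138355255127), 80.96051788330078) [[334.8517761230469, 212.988037109375], [342.5046691894531, 211.77053833007812], [344.5813293457031, 224.82369995117188], [336.9284362792969, 226.04119873046875]]
stand top ((336.84967041015625, 219.78546142578125), (25.810636520385742, 19.892276763916016), 80.53767395019531)
[[ 0.5085 -0.1463  0.024 ]
 [ 0.5178 -0.2005  0.024 ]
 [ 0.4477 -0.2114  0.024 ]
 [ 0.4386 -0.1574  0.024 ]]
case side ((301.4999694824219, 193.62498474121094), (12.124998092651367, 21.624996185302734), -0.0) [[295.4374694824219, 204.43748474121094], [295.4374694824219, 182.81248474121094], [307.
[... 2211 characters left out ...]
49  73 103
  108 116 137 153 194 218 218 219]
 [219 219 202  89  54 101 141 142 141 140 120  72  66  76  78  86 105 137
  138 138 140 151 189 217 218 217]
 [220 219 202 105  56  93 138 146 145 142 138 112 113 118 122 125 129 139
  140 145 143 150 184 217 217 221]
 [220 218 204 116  61  82 139 142 143 144 143 139 141 140 140 139 141 142
  141 140 139 146 177 216 219 218]
 [218 218 208 139  67  78 136 141 145 145 144 142 139 142 139 140 137 133
  125 127 126 127 163 215 218 216]
 [218 220 214 176  80  68 129 141 140 141 138 131 129 126 121 122 126 112
  111 118 116 124 178 214 219 218]
 [219 219 219 198  89  61 106 124 122 125 125 112 106 120 115 135 157 159
  167 173 172 179 211 217 217 219]]
```

Run:
```python
from h import *
np.set_printoptions(precision=4,suppress=True)
T,S=cam("top"),cam("side")
# top face strip (grey ~35) between darker +y face (<20) and stand
P=onz(T,(342.4,218.9),.09); print("case top",P)
for p in((301.5,182.8),(301.5,183.5)): print("tri",tri(T,(342.4,218.9),S,p))
yaw=.156;u=np.array([np.cos(yaw),np.sin(yaw),0]);v=np.array([-np.sin(yaw),np.cos(yaw),0])
for a in(-.017,.017):
  for b in(-.005,.005):
    print(a,b,"side",proj(S,P+a*u+b*v),"foot/block",proj(S,P+a*u+b*v-[0,0,.066]),"top",proj(T,P+a*u+b*v))
s=big(S,(280,195,45,28),lambda w:(w[...,2]<140)); r=cv2.approxPolyDP(s,1.0,True).reshape(-1,2);print(r)
# stand block from side: mid-grey top
for p in((308.2,203),):print(onz(S,p,.024))
# block top outline, top view: grey 125-150
b=big(T,(318,200,40,40),lambda w:(w[...,2]>115)&(w[...,2]<170)&(w[...,1]<60)); r=cv2.minAreaRect(b); print("block",r)
W=np.array([onz(T,p,.024) for p in cv2.boxPoints(r)]); print(W,W.mean(0),np.linalg.norm(W-np.roll(W,-1,0),axis=1))
# bystanders' rough places
for n,p,z in(("can",(285,169),.085),("dish",(278,257),.015),("vial",(137,223),.047),("tissue",(396,218),.008)):print(n,onz(T,p,z))
```

```text
case top [ 0.4767 -0.1826  0.09  ]
tri (array([ 0.479 , -0.1816,  0.0926]), np.float64(0.005019370738949166))
tri (array([ 0.4791, -0.1821,  0.0903]), np.float64(0.00492534086740947))
-0.017 -0.005 side [309.4816 183.1781] foot/block [308.8227 204.2425] top [345.3899 225.091 ]
-0.017 0.005 side [309.2871 184.7032] foot/block [308.6283 205.858 ] top [341.5858 225.6771]
0.017 -0.005 side [297.2968 182.6169] foot/block [296.879  203.6507] top [343.2119 212.1417]
0.017 0.005 side [297.0317 184.1356] foot/block [296.6167 205.2596] top [339.4171 212.7236]
[[296.5625 194.5625]
 [296.4375 199.9375]
 [292.0625 203.5625]
 [294.4375 205.8125]
 [304.1875 206.9375]
 [291.1875 207.0625]
 [289.6875 215.0625]
 [312.0625 216.1875]
 [313.1875 207.0625]
 [311.9375 205.5625]
 [310.6875 207.1875]
 [305.9375 207.0625]
 [309.1875 206.8125]
 [310.9375 204.5625]
 [307.5625 200.1875]
 [307.8125 194.5625]]
[ 0.464  -0.1973  0.024 ]
block ((336.7398986816406, 219.81419372558594), (24.968095779418945, 19.255231857299805), 80.53767395019531)
[[ 0.5075 -0.147   0.024 ]
 [ 0.5164 -0.1995  0.024 ]
 [ 0.4486 -0.2101  0.024 ]
 [ 0.4398 -0.1578  0.024 ]] [ 0.4781 -0.1786  0.024 ] [0.0533 0.0686 0.053  0.0686]
can [ 0.6076 -0.0339  0.085 ]
dish [ 0.3756 -0.0175  0.015 ]
vial [0.4661 0.3613 0.047 ]
tissue [ 0.4846 -0.347   0.008 ]
```

```bash
cat > go.py <<'E'
import sys,numpy as np
from scipy.spatial.transform import Rotation as Ro
from plant import robot
def rep(x,y,z,yaw):
    s=robot.read_state(); R=Ro.from_rotvec(s["orientation"]).as_matrix()
    v=np.array([-np.sin(yaw),np.cos(yaw),0]); w=R.T@v
    turn=np.arctan2(-w[0],w[1]); turn=(turn+np.pi/2)%np.pi-np.pi/2
    R2=R@Ro.from_rotvec([0,0,turn]).as_matrix()
    d=np.array([x,y,z])-s["tool_pos"]
    print("t %.2f pos"%s["t"],s["tool_pos"].round(4),"tilt %.4f"%np.arccos(-R[2,2]),"turn %.4f q6 %.2f"%(turn,s["q"][5]),"d after turn",(R2.T@d).round(4),"d now",(R.T@d).round(4),"F",s["force"].round(2),"open %.4f gf %.1f"%(s["opening"],s["gripper_force"]))
if __name__=="__main__": rep(*map(float,sys.argv[1:]))
E
python3 go.py .478 -.181 .20 .156
```

```text
t 0.30 pos [ 0.2472 -0.5465  0.2403] tilt 0.0007 turn 0.2688 q6 -0.09 d after turn [ 0.2847 -0.3252  0.0405] d now [ 0.3609 -0.2379  0.0405] F [-0.88  0.29 -0.63] open 0.0931 gf 0.0
```

Careful with the scale: shifts go in shares of 0.6 m and turns go in shares of 45 degrees. That gives: -0.023 m / 0.6 = -0.0383, 0.02 m / 0.6 = 0.0333, 0.135 rad / 0.7854 = 0.1719.

```bash
echo '{"deltas": [[0.05,0,0,0,0.1719],[0.05,0,0,0,0.1706],[0.05,0.0333,-0.0383,0,0],[0.05,0.0333,-0.0383,0,0],[0.05,0.0333,-0.0383,0,0],[0.05,0.0333,-0.0383,0,0],[0.05,0.0333,-0.0383,0,0],[0.05,0.0333,-0.0383,0,0],[0.05,0.0333,-0.0383,0,0],[0.05,0.0333,-0.0383,0,0],[0.05,0.0333,-0.0383,0,0],[0.05,0.0333,-0.0383,0,0],[0.05,0.0333,-0.0383,0,0],[0.05,0.0333,-0.0383,0,0],[0.05,0.0333,-0.0383,0,0],[0.05,0.0333,-0.0383,0.0333,0],[0,0,0,0,0],[0,0,0,0,0]]}' > next.json && python3 inch.py next.json 20; python3 go.py .478 -.181 .20 .156
```

```text
t: 2.1
tool_pos: [0.4736, -0.1846, 0.2201]
orientation: [-3.131, -0.247, 0.002]
force: [0.5, 0.3, -0.8]
opening: 0.0383
gripper_force: 0.0
t 2.10 pos [ 0.4736 -0.1846  0.2201] tilt 0.0015 turn 0.0016 q6 0.94 d after turn [ 0.0049 -0.0029  0.0201] d now [ 0.0049 -0.0029  0.0201] F [ 0.48  0.28 -0.84] open 0.0383 gf 0.0
```

In the tool's units: 0.035 m / 0.6 = 0.0583, 0.032 m / 0.6 = 0.0533, 0.0016 rad / 0.7854 = 0.002.

```bash
echo '{"deltas": [[0.045,0.0083,-0.005,0.0333,0.002],[0.045,0,0,0.0583,0],[0.045,0,0,0.0533,0],[0.045,0,0,0,0],[0.045,0,0,0,0]]}' > next.json && python3 inch.py next.json
python3 - <<'E'
from h import *
T,S=cam("top"),cam("side")
z=lambda i,x,y,w,h:cv2.resize(i[y:y+h,x:x+w],(400,400),interpolation=cv2.INTER_CUBIC)
cv2.imwrite("pics/a1.png",np.hstack([z(T["bgr"],305,190,60,60),z(S["bgr"],272,160,60,60)]))
s=robot.read_state()["tool_pos"]; print(s,"tip proj",proj(S,s-[0,0,.022]),proj(T,s-[0,0,.022]))
E
```

```text
t: 2.6
tool_pos: [0.4781, -0.1822, 0.1344]
orientation: [-3.132, -0.24, 0.001]
force: [0.0, 0.2, 0.6]
opening: 0.045
gripper_force: 0.0
[ 0.47956544 -0.18260802  0.13621351] tip proj [302.45054002 175.5877044 ] [344.06703982 217.20728206]
```

View pics/a1.png

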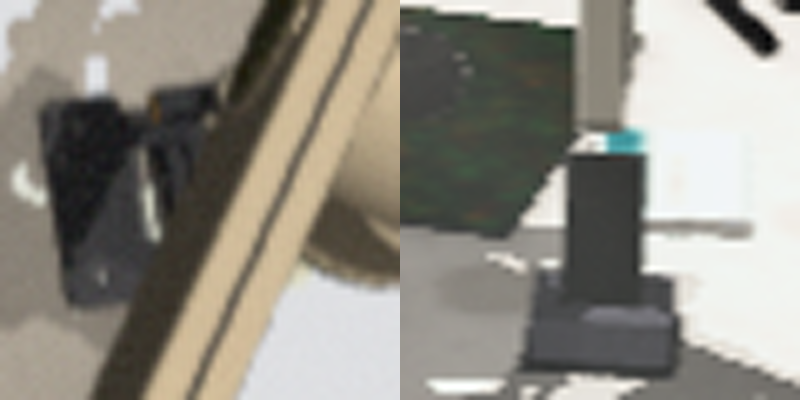

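The left panel (top) is mostly hidden by the arm. The right panel (side) shows the near finger at about column 302.0 and the case at 302.9, about 1 to 2 mm apart along the case width. The finger is lined up, so I'll go down and grip.

In the tool's units: 0.02 m / 0.6 = 0.0333, -0.001 m / 0.6 = -0.0017.

```bash
echo '{"deltas": [[0.045,-0.0017,0,0.0333,0],[0.045,0,0,0.0333,0],[0.045,0,0,0.0333,0],[0.045,0,0,0,0],[0.045,0,0,0,0]]}' > next.json && python3 inch.py next.json; python3 go.py .4775 -.1815 .075 .156
```

```text
t: 3.2
tool_pos: [0.4783, -0.1821, 0.0754]
orientation: [3.131, 0.242, 0.002]
force: [-0.1, -0.2, 0.8]
opening: 0.0446
gripper_force: 0.0
t 3.20 pos [ 0.4783 -0.1821  0.0754] tilt 0.0018 turn -0.0019 q6 0.95 d after turn [-0.0007 -0.0007  0.0004] d now [-0.0007 -0.0007  0.0004] F [-0.09 -0.18  0.77] open 0.0446 gf 0.0
```

```bash
echo '{"deltas": [[0.0,0,0,0,0],[0.0,0,0,0,0],[0.0,0,0,0,0],[0.0,0,0,0,0],[0.0,0,0,0,0],[0.0,0,0,0,0]]}' > next.json && python3 inch.py next.json 25; python3 go.py .4775 -.1815 .075 .156
```

```text
t: 3.8
tool_pos: [0.4775, -0.1816, 0.0738]
orientation: [3.132, 0.242, 0.0]
force: [1.0, 0.2, 1.9]
opening: 0.0095
gripper_force: 25.0
t 3.80 pos [ 0.4775 -0.1816  0.0738] tilt 0.0002 turn -0.0018 q6 0.95 d after turn [-0.     -0.0001 -0.0012] d now [-0.     -0.0001 -0.0012] F [0.96 0.19 1.85] open 0.0095 gf 25.0
```

In the tool's units: -0.02 m / 0.6 = -0.0333, -0.01 m / 0.6 = -0.0167.

```bash
echo '{"deltas": [[0.0,0,0,-0.0167,0],[0.0,0,0,-0.0333,0],[0.0,0,0,-0.0333,0],[0.0,0,0,-0.0333,0],[0.0,0,0,-0.0333,0],[0.0,0,0,-0.0333,0],[0.0,0,0,-0.0333,0],[0,0,0,0,0],[0,0,0,0,0]]}' > next.json && python3 inch.py next.json; python3 go.py .5193 .1334 .205 .154
```

```text
t: 4.7
tool_pos: [0.4776, -0.1816, 0.2039]
orientation: [3.132, 0.242, 0.001]
force: [-0.0, -0.1, -0.9]
opening: 0.0098
gripper_force: 25.0
t 4.70 pos [ 0.4776 -0.1816  0.2039] tilt 0.0010 turn 0.0002 q6 0.95 d after turn [ 0.0895 -0.3049 -0.0012] d now [ 0.0896 -0.3049 -0.0012] F [-0.03 -0.07 -0.87] open 0.0098 gf 25.0
```

Gripped and lifted. Now I'll carry the case over the reader and look again.

In the tool's units: -0.027 m / 0.6 = -0.045, -0.0214 m / 0.6 = -0.0357.

```bash
echo '{"deltas": [[0.0,0.0067,-0.0225,0,0],[0.0,0.0133,-0.045,0,0],[0.0,0.0133,-0.045,0,0],[0.0,0.0133,-0.045,0,0],[0.0,0.0133,-0.045,0,0],[0.0,0.0133,-0.045,0,0],[0.0,0.0133,-0.045,0,0],[0.0,0.0133,-0.045,0,0],[0.0,0.0133,-0.045,0,0],[0.0,0.0133,-0.045,0,0],[0.0,0.0133,-0.045,0,0],[0.0,0.0092,-0.0357,0,0],[0,0,0,0,0],[0,0,0,0,0],[0,0,0,0,0]]}' > next.json && python3 inch.py next.json; python3 go.py .5193 .1334 .180 .154
python3 - <<'E'
from h import *
T,S=cam("top"),cam("side")
z=lambda i,x,y,w,h:cv2.resize(i[y:y+h,x:x+w],(400,600),interpolation=cv2.INTER_CUBIC)
cv2.imwrite("pics/a2.png",np.hstack([z(T["bgr"],195,165,50,75),z(S["bgr"],230,185,50,75)]))
E
```

```text
t: 6.2
tool_pos: [0.5184, 0.133, 0.2028]
orientation: [3.132, 0.242, -0.002]
force: [-0.1, 0.9, -0.2]
opening: 0.0097
gripper_force: 25.0
t 6.20 pos [0.5184 0.133  0.2028] tilt 0.0015 turn -0.0000 q6 1.57 d after turn [ 0.001  -0.0002  0.0228] d now [ 0.001  -0.0002  0.0228] F [-0.05  0.9  -0.16] open 0.0097 gf 25.0
```

View pics/a2.png

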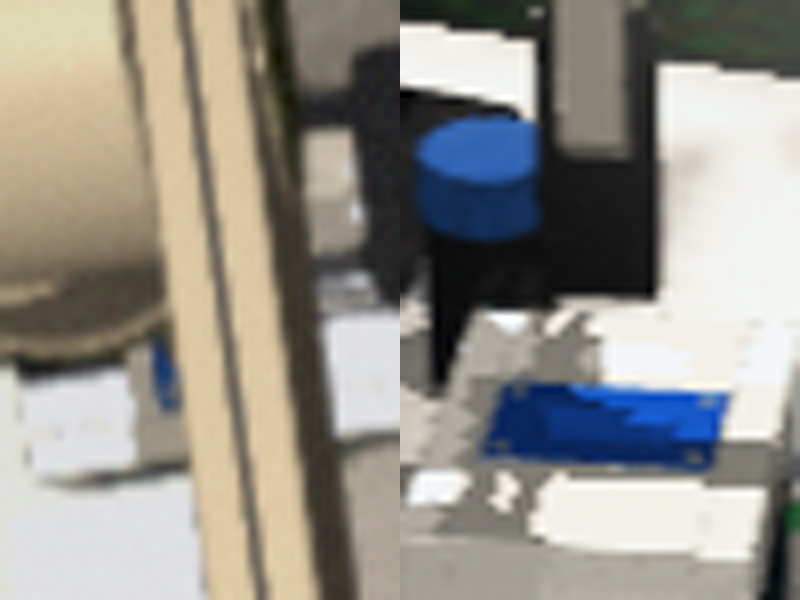

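The side view shows the held case spanning columns 247.5 to 262.2, upright above the insert, with its foot edge at row 222. The near finger is at column 254.0. The arm hides the slot in the top view. I'll work out the along-x offset in this one camera, so calibration errors cancel.

Run:
```python
from h import *
np.set_printoptions(precision=4,suppress=True)
S=cam("side"); tp=np.array([.5184,.133,.2028]); yaw=.154
u=np.array([np.cos(yaw),np.sin(yaw),0]);v=np.array([-np.sin(yaw),np.cos(yaw),0])
c=big(S,(238,204,34,16),lambda w:w[...,2]<70).reshape(-1,2)
for r in(207,210,213):
    q=c[np.abs(c[:,1]-r)<.5]; print(r,q[:,0].min(),q[:,0].max())
pr=lambda a,b,z:proj(S,[*(tp+a*u+b*v)[:2],z])
print("case pred near edges", pr(-.017,.005,.15),pr(.017,.005,.15),"finger",pr(0,.013,.18))
print("foot pred near",pr(-.017,.005,.133),pr(.017,.005,.133))
for d in(-.003,0): print("ctr",d,pr(d,.005,.15))
D=np.array([.5193,.1334,.09])
for a in(-.033,.033):
  for b in(-.021,.021): print("insert pred",a,b,proj(S,D+a*u+b*v))
bs=big(S,(232,225,50,28),blue); print(cv2.approxPolyN(cv2.convexHull(bs),4).reshape(-1,2))
print("slot pred",[proj(S,D+a*u+b*v) for a in(-.018,.018) for b in (-.006,.006)])
```

```text
207 245.9375 261.3125
210 246.0625 261.4375
213 244.1875 261.4375
case pred near edges [262.335  216.4953] [247.3068 215.6995] finger [254.0415 205.8565]
foot pred near [262.4229 223.1236] [247.4905 222.3159]
ctr -0.003 [256.1376 216.1671]
ctr 0 [254.8113 216.0969]
insert pred -0.033 -0.021 [270.5072 234.206 ]
insert pred -0.033 0.021 [268.2978 243.5835]
insert pred 0.033 -0.021 [242.4859 232.6397]
insert pred 0.033 0.021 [239.4489 241.9244]
[[269.8531 234.0562]
 [268.6872 242.6065]
 [239.8602 241.7945]
 [243.1082 232.0503]]
slot pred [array([263.2747, 237.1269]), array([262.5894, 239.7996]), array([247.8322, 236.255 ]), array([247.018 , 238.9132])]
```

In the tool's units: 0.015 m / 0.6 = 0.025, 0.005 m / 0.6 = 0.0083.

```bash
echo '{"deltas": [[0.0,0,0,0.025,0],[0.0,0,0,0.025,0],[0.0,0,0,0.0083,0],[0,0,0,0,0],[0,0,0,0,0]]}' > next.json && python3 inch.py next.json; python3 go.py .518 .1345 .166 .154
python3 - <<'E'
from h import *
S=cam("side")
cv2.imwrite("pics/a3.png",cv2.resize(S["bgr"][205:250,230:280],(800,720)[:2] if 0 else (650,585),interpolation=cv2.INTER_NEAREST))
tp=robot.read_state()["tool_pos"]; yaw=.154
u=np.array([np.cos(yaw),np.sin(yaw),0]);v=np.array([-np.sin(yaw),np.cos(yaw),0])
print(tp)
for a in(-.017,.017):print("foot near pred",proj(S,tp+a*u+.005*v-[0,0,.0698]),"top near",proj(S,tp+a*u+.005*v+[0,0,.0162]))
print("tip",proj(S,tp+.0125*v-[0,0,.022]))
E
```

```text
t: 6.85
tool_pos: [0.5189, 0.1334, 0.1684]
orientation: [3.132, 0.242, -0.001]
force: [0.8, -0.8, -0.3]
opening: 0.0095
gripper_force: 25.0
t 6.85 pos [0.5189 0.1334 0.1684] tilt 0.0006 turn 0.0001 q6 1.57 d after turn [-0.0007 -0.0012  0.0024] d now [-0.0007 -0.0012  0.0024] F [ 0.84 -0.85 -0.31] open 0.0095 gf 25.0
[0.51923519 0.13351278 0.16889845]
foot near pred [262.18000275 236.15358381] top near [261.72108811 202.59374101]
foot near pred [247.43301238 235.32324432] top near [246.48911707 201.82307723]
tip [253.92543986 218.97564295]
```

View pics/a3.png

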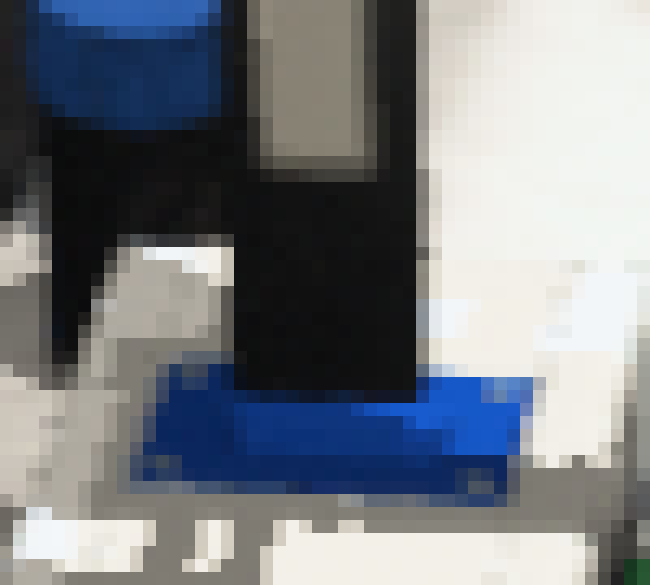

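The case is upright with its foot edge at rows 234.4 to 235.4, columns 247.5 to 261.7, over the insert. The side camera puts both the case and the fingers 0.9 rows above their predicted place, so the slot should be near (0.5184, 0.1347). I'll shift there and feel for the mouth.

In the tool's units: 0.003 m / 0.6 = 0.005, -0.0013 m / 0.6 = -0.0022.

```bash
echo '{"deltas": [[0.0,-0.0005,-0.0022,0.005,0],[0.0,0,0,0.005,0],[0.0,0,0,0.005,0],[0,0,0,0,0],[0,0,0,0,0]]}' > next.json && python3 inch.py next.json; python3 go.py .5184 .1347 .15 .154;  python3 go.py .5184 .1347 .15 .154
```

```text
t: 7.4
tool_pos: [0.5185, 0.1347, 0.1595]
orientation: [3.132, 0.242, -0.0]
force: [-0.2, 0.3, 0.2]
opening: 0.0096
gripper_force: 25.0
t 7.40 pos [0.5185 0.1347 0.1595] tilt 0.0002 turn 0.0002 q6 1.58 d after turn [-0.0001  0.      0.0095] d now [-0.0001  0.      0.0095] F [-0.24  0.35  0.25] open 0.0096 gf 25.0
t 7.40 pos [0.5185 0.1347 0.1595] tilt 0.0002 turn 0.0002 q6 1.58 d after turn [-0.0001  0.      0.0095] d now [-0.0001  0.      0.0095] F [-0.24  0.35  0.25] open 0.0096 gf 25.0
```

```bash
for k in 1 ; do echo '{"deltas": [[0.0,0,0,0.0025,0],[0,0,0,0.0008,0],[0,0,0,0,0]]}' > next.json && python3 inch.py next.json; echo '{"deltas": [[0.0,0,0,0.0025,0],[0,0,0,0,0],[0,0,0,0,0]]}' > next.json && python3 inch.py next.json; done
```

```text
t: 7.7
tool_pos: [0.5185, 0.1347, 0.1575]
orientation: [3.132, 0.242, -0.0]
force: [-0.1, -0.4, 0.1]
opening: 0.0095
gripper_force: 25.0
t: 8.0
tool_pos: [0.5185, 0.1346, 0.1561]
orientation: [3.132, 0.242, -0.0]
force: [0.8, 0.1, -0.4]
opening: 0.0096
gripper_force: 25.0
```

In the tool's units: 0.0015 m / 0.6 = 0.0025.

```bash
echo '{"deltas": [[0.0,0,0,0.0025,0],[0,0,0,0,0],[0,0,0,0,0]]}' > next.json && python3 inch.py next.json; echo '{"deltas": [[0.0,0,0,0.0025,0],[0,0,0,0,0],[0,0,0,0,0]]}' > next.json && python3 inch.py next.json
```

```text
t: 8.3
tool_pos: [0.5185, 0.1346, 0.1545]
orientation: [3.132, 0.242, -0.0]
force: [0.5, -1.2, -1.6]
opening: 0.0099
gripper_force: 25.0
t: 8.6
tool_pos: [0.5185, 0.1346, 0.153]
orientation: [3.132, 0.242, -0.0]
force: [0.6, -1.8, -0.8]
opening: 0.0096
gripper_force: 25.0
```

In the tool's units: 0.0007 m / 0.6 = 0.0012.

```bash
echo '{"deltas": [[0.0,0,0.0012,0,0],[0,0,0,0,0],[0,0,0,0,0]]}' > next.json && python3 inch.py next.json; echo '{"deltas": [[0.0,0,0,0.0025,0],[0.0,0,0,0.0017,0],[0,0,0,0,0],[0,0,0,0,0]]}' > next.json && python3 inch.py next.json; echo '{"deltas": [[0.0,0,0,0.0025,0],[0.0,0,0,0.0017,0],[0,0,0,0,0],[0,0,0,0,0]]}' > next.json && python3 inch.py next.json
```

```text
t: 8.9
tool_pos: [0.5186, 0.1342, 0.1532]
orientation: [-3.132, -0.242, 0.0]
force: [-0.5, 0.1, -0.7]
opening: 0.0097
gripper_force: 25.0
t: 9.3
tool_pos: [0.5186, 0.1341, 0.1506]
orientation: [3.132, 0.242, -0.0]
force: [0.2, -0.9, -0.6]
opening: 0.0098
gripper_force: 25.0
t: 9.7
tool_pos: [0.5186, 0.134, 0.1481]
orientation: [-3.132, -0.242, 0.0]
force: [-0.3, -0.4, -1.3]
opening: 0.0094
gripper_force: 25.0
```

In the tool's units: 0.0015 m / 0.6 = 0.0025, 0.001 m / 0.6 = 0.0017.

```bash
echo '{"deltas": [[0.0,0,0.0005,0.0025,0],[0.0,0,0,0.0025,0],[0,0,0,0.0017,0],[0,0,0,0,0]]}' > next.json && python3 inch.py next.json; echo '{"deltas": [[0.0,0,0,0.0025,0],[0.0,0,0,0.0025,0],[0,0,0,0,0],[0,0,0,0,0]]}' > next.json && python3 inch.py next.json; echo '{"deltas": [[0.0,0,0,0.0017,0],[0,0,0,0,0],[0,0,0,0,0]]}' > next.json && python3 inch.py next.json; echo '{"deltas": [[0.0,0,0,0.0017,0],[0,0,0,0,0],[0,0,0,0,0]]}' > next.json && python3 inch.py next.json
```

```text
t: 10.1
tool_pos: [0.5185, 0.1337, 0.1438]
orientation: [-3.132, -0.242, 0.001]
force: [-1.1, 0.4, -0.8]
opening: 0.0098
gripper_force: 25.0
t: 10.5
tool_pos: [0.5186, 0.1338, 0.141]
orientation: [3.132, 0.242, -0.0]
force: [-0.4, 0.3, -0.6]
opening: 0.0098
gripper_force: 25.0
t: 10.8
tool_pos: [0.5187, 0.1337, 0.1401]
orientation: [3.132, 0.242, -0.0]
force: [-0.1, -0.4, -0.2]
opening: 0.0096
gripper_force: 25.0
t: 11.1
tool_pos: [0.5187, 0.1337, 0.1391]
orientation: [3.132, 0.242, -0.0]
force: [-0.7, -0.5, -1.1]
opening: 0.0101
gripper_force: 25.0
```

Free in the slot, with sideways forces near zero. I'll feel downward in 1 mm steps.

In the tool's units: 0.001 m / 0.6 = 0.0017.

```bash
echo '{"deltas": [[0.0,0,0,0.0017,0],[0,0,0,0,0],[0,0,0,0,0]]}' > next.json && python3 inch.py next.json|egrep 'pos|^force'; echo '{"deltas": [[0.0,0,0,0.0017,0],[0,0,0,0,0],[0,0,0,0,0]]}' > next.json && python3 inch.py next.json|egrep 'pos|^force'; echo '{"deltas": [[0.0,0,0,0.0017,0],[0,0,0,0,0],[0,0,0,0,0]]}' > next.json && python3 inch.py next.json|egrep 'pos|^force'; echo '{"deltas": [[0.0,0,0,0.0017,0],[0,0,0,0,0],[0,0,0,0,0]]}' > next.json && python3 inch.py next.json|egrep 'pos|^force'
```

```text
tool_pos: [0.5187, 0.1338, 0.1381]
force: [0.1, 0.1, -0.4]
tool_pos: [0.5187, 0.1338, 0.1371]
force: [-0.5, 0.0, -0.2]
tool_pos: [0.5187, 0.1337, 0.1361]
force: [-0.7, -0.2, -0.8]
tool_pos: [0.5187, 0.1337, 0.1351]
force: [-0.3, 0.0, 0.1]
```

In the tool's units: 0.001 m / 0.6 = 0.0017.

```bash
echo '{"deltas": [[0.0,0,0,0.0017,0],[0,0,0,0,0],[0,0,0,0,0]]}' > next.json && python3 inch.py next.json|egrep 'pos|^force'; echo '{"deltas": [[0.0,0,0,0.0017,0],[0,0,0,0,0],[0,0,0,0,0]]}' > next.json && python3 inch.py next.json|egrep 'pos|^force'; echo '{"deltas": [[0.0,0,0,0.0017,0],[0,0,0,0,0],[0,0,0,0,0]]}' > next.json && python3 inch.py next.json|egrep 'pos|^force'; echo '{"deltas": [[0.0,0,0,0.0017,0],[0,0,0,0,0],[0,0,0,0,0]]}' > next.json && python3 inch.py next.json|egrep 'pos|^force'
```

```text
tool_pos: [0.5188, 0.1338, 0.1345]
force: [-0.7, 0.3, 3.3]
tool_pos: [0.5188, 0.1338, 0.1332]
force: [-1.4, 0.0, 4.4]
tool_pos: [0.5188, 0.1338, 0.1322]
force: [-0.7, 0.6, 4.8]
tool_pos: [0.5188, 0.1338, 0.1312]
force: [-1.7, 1.0, 5.0]
```

The force step came at TCP z of about 0.1347, with the foot about 25 mm below the roof. Another 2.7 mm of travel is needed.

In the tool's units: 0.001 m / 0.6 = 0.0017.

```bash
echo '{"deltas": [[0.0,0,0,0.0017,0],[0,0,0,0,0],[0,0,0,0,0]]}' > next.json && python3 inch.py next.json|egrep 'pos|^force'; echo '{"deltas": [[0.0,0,0,0.0017,0],[0,0,0,0,0],[0,0,0,0,0]]}' > next.json && python3 inch.py next.json|egrep 'pos|^force';echo '{"deltas": [[0.0,0,0,0.0012,0],[0,0,0,0,0],[0,0,0,0,0],[0,0,0,0,0],[0,0,0,0,0]]}' > next.json && python3 inch.py next.json
python3 - <<'E'
from h import *
F=[]
for k in range(6):
    S=cam("side"); s=robot.read_state(); F.append(np.r_[s["force"],s["tool_pos"]])
print(np.mean(F,0).round(4),s["opening"],s["t"])
cv2.imwrite("pics/a4.png",cv2.resize(S["bgr"][200:250,230:280],(600,600),interpolation=cv2.INTER_NEAREST))
tp=np.mean(F,0)[3:];v=np.array([-.154,.988,0])
print("top near pred",proj(S,tp+.005*v+[0,0,.0162]),"tip",proj(S,tp+.0125*v-[0,0,.022]))
E
```

```text
tool_pos: [0.5188, 0.1338, 0.1302]
force: [-1.5, -0.6, 4.9]
tool_pos: [0.5188, 0.1338, 0.1292]
force: [-1.5, -0.4, 6.5]
t: 14.6
tool_pos: [0.5188, 0.1338, 0.1286]
orientation: [-3.132, -0.242, -0.0]
force: [-1.0, -1.1, 5.4]
opening: 0.0097
gripper_force: 25.0
[-0.9158 -0.0544  5.7762  0.5188  0.1338  0.1286] 0.009894071003663145 14.9
top near pred [254.58334317 218.26720871] tip [254.41380751 234.64219828]
```

View pics/a4.png

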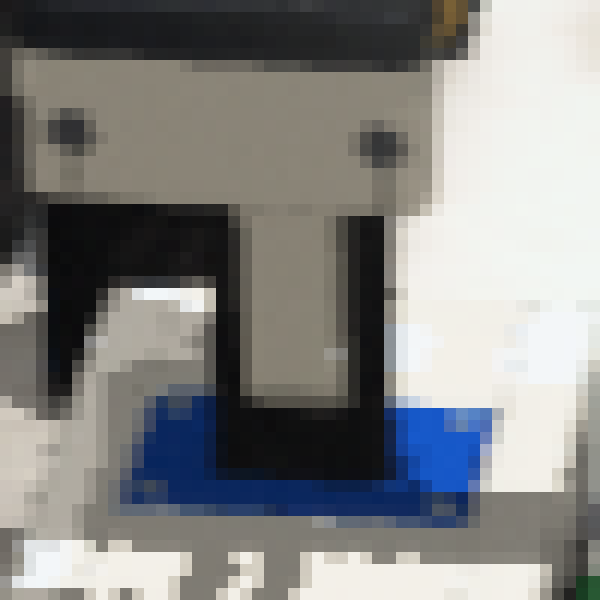

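The case goes upright into the slot, entering at about (255,239), with the fingers clear of the roof. Mean Fz is 5.8 N over a free reading of about -0.5 N, so 6.3 N net, which matches about 6 mm of press. The travel since touch agrees.

```bash
python3 -c "
from plant import robot
print(robot.close_job())"
```

```text
the job is handed in; nothing more can be done
None
```

The job is handed in: the case stands upright in the reader slot, still gripped, holding the ejector about 6 mm down (6.3 N net force and the travel since touch agree); the hand-in returned no verdict.

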